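Unbolt the lid of the dried-fruit box and hold it open

ROBOT

A 7-joint arm with a two-finger parallel gripper is mounted at the origin on the work surface. World frame = base frame: x ahead of the robot, y to its left, z up, the work surface at z = 0. Lengths are in mm, angles in rad, forces in N, time in s.
With the tool pointing down it reaches from about 400 to 875 mm from the base axis. Payload 4.4 kg.
Tool frame: the origin (TCP) lies at the very end of the fingers, on their centre line; the grasp point (between the pads) lies 19 mm behind it; z points along the fingers, y is the line along which they close (so a half turn about z gives the same grasp; the last joint's range is limited). The gripper opens to 85 mm and grips with 20 to 120 N. Pads are 22 mm wide; open, the fingers measure 114 mm over their backs; the gripper's body (76 mm by 85 mm) begins 54 mm behind the grasp point. The pads swing forward as they close: fully open they stand 13 mm farther back than shut.
Start: joints at [-1.203, 0.628, 0.038, 1.517, -0.027, 0.996, -0.02], TCP at [273.188, 589.819, 231.313] pointing down, gripper open.
Joint ranges: [-3.06, 3.06], [-0.37, 2.12], [-1.25, 1.32], [0.18, 2.47], [-1.1, 4.24], [0.23, 1.98], [-2.94, 2.94]. Speed limits (rad/s): [2.57, 2.57, 3.14, 3.14, 3.14, 3.14, 3.14].

INTERFACE

Orientations are given as [roll, pitch, yaw] about the fixed x, y, z axes, in that order (R = Rz(yaw) Ry(pitch) Rx(roll)).
In Python, from cell import sensors, get_image, camera_params, order gives the robot as it stands.
- The arm moves only by the shell command python3 -m inch 'ROWS' [OPENING]. ROWS is JSON, a list that holds one entry, the list of rows, each a list of 4 numbers: the shift along the tool's x, y, z in cm, then the turn about the tool's z in degrees. A call has 1 to 8 rows; each row is the pose to reach, as a shift and turn from the pose commanded when the call began, along the tool's axes at that moment; what a row does not reach only later rows make up. A row lasts 1/12 s, in which the tool goes at most 41.7 mm and 7.16 degrees, less where a joint would pass 70% of its speed; a pose out of reach is approached as far as the arm can. A call with a gripper value outside its range is refused whole. OPENING is the finger opening in cm, from 0 to 8.54, set as the call begins (- or left out, the last holds). The fingers move at their own pace and stop on an object; the grip force is fixed at half the most. Time passes only in rows, so rows that repeat a pose let the fingers close. It gives the time, the measured TCP pose, the force, the opening and the grip force at its end, in the units of the state.
- sensors.read_state(): the state, without advancing time (a new reading comes with each control period).
- get_image(name): name is "side" or "top"; returns the picture (400x640x3 uint8, blue, green, red); there is no depth.
- camera_params(name): a dict with "mtx" (3x3 intrinsics, pixels), "rvec" (rotation vector, rad) and "tvec" (3), from world to camera coordinates, as OpenCV has them. Camera axes: x right, y down, z forward; pixel columns grow to the right and rows downward; lengths in mm; the calibration is good to about 2 mm. A picture is of the moment at which its call begins. camera_params takes no time and is no camera call.
- order.finish_job(): hands the job in; it is judged then, once.
The state is a dict: "clock": time; "qpos": joint angles; "qd": joint speeds; "tau": joint torques, N m; "eef_pos": TCP position; "tool_rot": TCP orientation; "force": force on the tool from outside, world axes, zero at the start; "torque": the same for the moment, N m; "width": finger opening in mm; "gripper_force": force on a finger pad.
Only numpy, scipy, OpenCV 4.12 (cv2) and the standard library are available. Lean on these libraries where they do the work, as an engineer would, in place of code of your own. Each camera call takes 0.05 s, during which the arm holds its last target. There are 200 camera calls.

TASK

Open the stainless dried-fruit box for a colleague who is about to scoop a sample out of it: draw its bolt all the way back, then take the lid by its bar handle and raise it gently to 60 degrees, never letting it drop. The lid falls shut by itself, so keep hold of it: finish with the lid held still at 60 degrees in the gripper, the bolt still drawn, and leave the tray, the scoop and the jar where they are.

Things in the scene. Friction and masses are not known exactly. Their poses are not given: they have to be found in the camera images.
- box: Stainless box with a hinged lid, fixed to the bench: body 210 mm (its x) by 400 mm (its y), closed height 115 mm. Origin: under its centre, on the bench; z up. Its front (-x side, towards the robot) has the bar handle in the middle and the bolt near the -y end; the hinges are along the rear (+x) rim. The lid is a steel frame with a clear pane. The box stands anywhere in an area of 80 by 140 mm and is turned up to 16 degrees either way.
- lid (a joint): Angle of the lid in rad: 0 shut, 1.047 is 60 degrees, stop at 1.4. It turns about the box's y axis through lid_hinge; opening raises the front edge and carries it away from the robot. The lid weighs 0.5 to 0.9 kg and falls shut from every angle. While the bolt is shut the lid can rise no more than about 0.01 rad.
- lid_hinge (a point): Point on the hinge axis, midway along the rear rim: 112 mm to the box's +x from its origin and 110 mm above the bench. Fixed to the lid: its axes are the box's axes when the lid is shut and turn with the lid.
- lid_handle (a point): Middle of the lid's bar handle: a round steel bar of 12 mm diameter along the box's y, its two 12 mm end arms 110 mm apart centre to centre, in front of the lid's front skirt with 39 mm of free space between bar and skirt and nothing below it. When shut it lies 268 mm to the box's -x and 5 mm below the hinge axis (105 mm above the bench); it moves with the lid. The skirt reaches 9 mm above and 10 mm below the bar's axis.
- bolt (a joint): Travel of the bolt in m: 0 fully shut, 0.036 drawn fully back (end stop). It starts at 0 to 0.006, slides to the box's -y against 2.5 N friction and stays where it is left; it clears the staple on the lid at 0.021.
- bolt_knob (a point): Centre of the top of the bolt's knob, an upright steel cylinder of 16 mm diameter and 36 mm height, top 127 mm above the bench, 13 mm above the lid's top face. With the bolt at 0 it lies 131 mm to the box's -x and 127 mm to its -y from the box's origin, its axis 21 mm in front of the lid's skirt. The guide blocks beneath it reach 88 mm above the bench. It moves with the bolt.
- tray: Bystander: steel tray with purple slices, 240 (its x) by 160 mm, 26 mm high, loose, beside the -y end of the box. Origin: under its centre.
- scoop: Bystander: steel hand scoop, 225 mm long, 76 mm wide, 42 mm high, loose, beside the +y end of the box. Origin: under the rear of its pan; the pan runs 110 mm to its +x, the handle 115 mm to its -x.
- jar: Bystander: glass sample jar with a steel cap, 70 mm diameter, 100 mm high, loose, beside the +y end of the box. Origin: under its centre.

How it is judged (in metres and radians):
On the way, in this order (a step that is already met when the one before it is completed fails the run):
1. the bolt is drawn back (30 mm or more of its 36) while the lid is still down (value of joint bolt above 0.03 m and value of joint lid below 0.05 rad), for 0.2 s.
2. the gripper raises the lid past 30 degrees (value of joint lid above 0.52 rad and contact force between the fingers and lid above 0.5 N), for 0.1 s.
At the end, for the whole second after the job is handed in: The gripper is at the bar handle and carries the lid by itself, nothing else touching it; the lid stands still at 60 degrees, 6 degrees either way; the bolt is drawn 30 mm or more; tray, scoop and jar are within 30 mm of where they stood (value of joint lid between 0.942 and 1.152 rad and velocity of joint lid between -0.08 and 0.08 rad/s and contact force between the fingers and lid above 0.5 N and distance between the grasp point and lid_handle below 0.05 m and value of joint bolt above 0.03 m and contact force between each of tray, scoop, jar and lid below 0.1 N and distance of each of tray, scoop, jar from where it was at the start of the episode below 0.03 m); the arm keeps its last pose, push and grip.
It fails at once if the lid is dropped (falls faster than 2 rad/s) (velocity of joint lid below -2 rad/s).
It fails at once if the lid is flung open (faster than 2.5 rad/s) (velocity of joint lid above 2.5 rad/s).
It fails at once if the tray, scoop or jar is shoved 50 mm or tipped over (distance of any of tray, scoop, jar from where it was at the start of the episode above 0.05 m or angle between jar's own z axis and vertical above 0.5 rad).
It also fails if it takes over 48 s, if anything falls off the work surface, if the arm or the gripper's body presses on something with over 40 N, if the wrist force passes 120 N, or if a joint passes its speed limit or range.

## Working session

There is one attempt and no reset: what is moved stays moved. The work goes in short steps, Python scripts to look and compute and a shell command to move; the robot and the scene stay as the last step left them, time stands still between calls to the robot, and variables do not carry over. Pictures are saved under pics/ and viewed, at most 10 in all, crops included, and the job is handed in when it is done.

```bash
ls; mkdir -p pics; python3 - <<'E'
from cell import sensors,get_image,camera_params
import cv2
for n in("side","top"):
    cv2.imwrite(f"pics/{n}0.png",get_image(n)); p=camera_params(n); print(n,p)
print(sensors.read_state())
E
```

```text
pics
side {'mtx': array([[418.94554529,   0.        , 319.72882474],
       [  0.        , 418.94554529, 204.4104278 ],
       [  0.        ,   0.        ,   1.        ]]), 'rvec': array([ 2.24677076, -0.71628417,  0.30111575]), 'tvec': array([-492.0180353 ,  288.87038432, 1057.22511041])}
top {'mtx': array([[397.90403861,   0.        , 316.69280929],
       [  0.        , 397.90403861, 198.66283368],
       [  0.        ,   0.        ,   1.        ]]), 'rvec': array([ 2.14966988, -2.15812988,  0.16283501]), 'tvec': array([ -32.473285  ,  585.56457008, 1090.79367729])}
{'clock': 0.1, 'qpos': array([-1.2028052 ,  0.629246  ,  0.03844639,  1.51825244, -0.02703232,
        0.996298  , -0.01998901]), 'qd': array([ 1.42543750e-03, -1.84632989e-03,  6.54015710e-04, -4.55578732e-03,
        9.10548086e-04, -2.45789431e-05, -1.68578276e-03]), 'tau': array([ 3.28149981e-03, -5.64524853e+01,  1.23046305e+00, -1.93969613e+01,
        1.12455900e-02,  5.38070468e-03,  6.37349544e-06]), 'eef_pos': array([272.93671531, 589.31343614, 230.49098689]), 'tool_rot': array([-3.13990635e+00, -9.95889023e-06,  2.70779396e+00]), 'force': array([ 0.6352248 , -0.81048735,  0.42440882]), 'torque': array([0.00679534, 0.03096098, 0.00137892]), 'gripper_force': 0.0, 'width': 85.28067911077179}
```

View pics/top0.png

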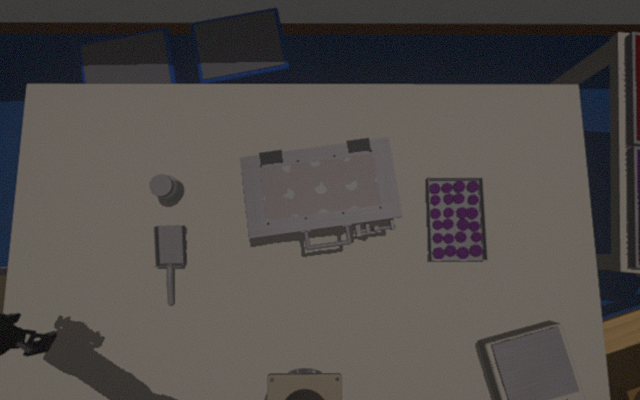

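View pics/side0.png

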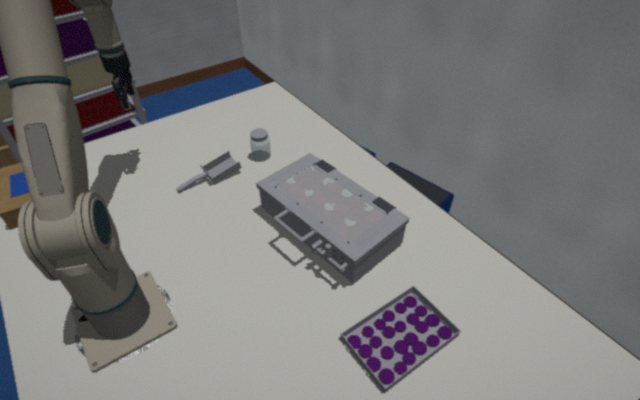

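```bash
python3 - <<'E'
import cv2,numpy as np
t=cv2.imread("pics/top0.png")[130:262,232:412]; t=cv2.convertScaleAbs(t,alpha=1.4)
s=cv2.imread("pics/side0.png")[150:285,250:415]; s=cv2.convertScaleAbs(s,alpha=1.4)
cv2.imwrite("pics/t1.png",cv2.resize(t,None,fx=4.4,fy=4.4,interpolation=cv2.INTER_CUBIC))
cv2.imwrite("pics/s1.png",cv2.resize(s,None,fx=4.4,fy=4.4,interpolation=cv2.INTER_CUBIC))
E
```

```text
(no output)
```

View pics/t1.png

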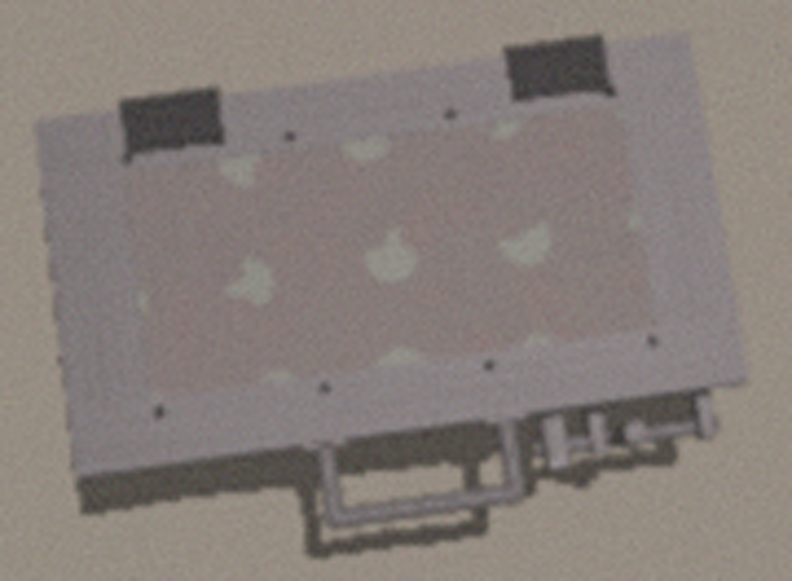

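View pics/s1.png

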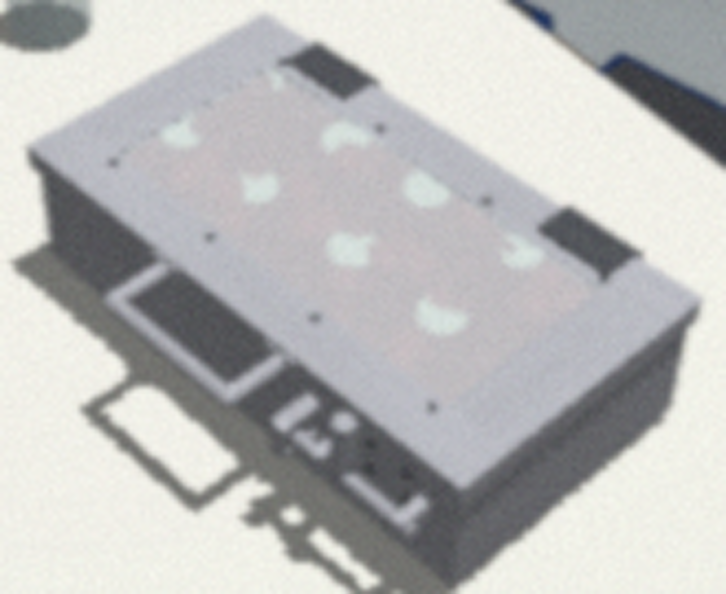

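```bash
cat >h.py <<'E'
import numpy as np,cv2
from cell import sensors,camera_params
from scipy.spatial.transform import Rotation as R
CP={n:camera_params(n) for n in("side","top")}
def proj(n,P):
    c=CP[n]; return cv2.projectPoints(np.float64(P).reshape(-1,1,3),c["rvec"],c["tvec"],c["mtx"],None)[0].reshape(-1,2)
def T(p,b): # box->world
    c,s=np.cos(p[2]),np.sin(p[2]); b=np.atleast_2d(b)
    return np.c_[p[0]+c*b[:,0]-s*b[:,1],p[1]+s*b[:,0]+c*b[:,1],b[:,2]]
E
python3 - <<'E'
from h import *
from scipy.optimize import least_squares
top=np.array([[78,472],[745,380],[38,120],[692,35],[335,517],[515,494],[635,432]])/4.4+[232,130]
side=np.array([[32,150],[460,488],[265,16],[698,303],[120,297],[232,392],[345,422]])/4.4+[250,150]
def f(v):
    p=v[:3];W=v[3];xr=v[4];k=v[5]
    B=[[-111,W,114],[-111,-W,114],[xr,W,114],[xr,-W,114],[-156,55,105],[-156,-55,105],[-131,-127-k,127]]
    Q=T(p,B); return np.r_[(proj("top",Q)-top).ravel(),(proj("side",Q)-side).ravel()]
r=least_squares(f,[600,0,0.1,200,105,3],loss='soft_l1')
print(r.x.round(3),r.fun.reshape(-1,2).round(2))
p=r.x
for n,b in dict(knob=[-131,-127-p[5],127],bar=[-156,0,105],hinge=[112,0,110]).items(): print(n,T(p,b))
E
```

```text
[ 6.09790e+02 -4.41440e+01  1.31000e-01  2.01974e+02  1.04964e+02
  1.81600e+00] [[ 0.15  0.1 ]
 [ 0.36  0.36]
 [ 0.22  0.36]
 [-0.65  0.46]
 [-0.33 -0.56]
 [-0.02 -0.99]
 [ 0.08 -0.59]
 [-0.12 -0.95]
 [-0.02  0.24]
 [ 0.45 -0.26]
 [ 0.44 -0.16]
 [-1.06  0.8 ]
 [-0.49  1.11]
 [ 0.1  -0.41]]
knob [[ 496.75805234 -188.9832164   127.        ]]
bar [[455.12960426 -64.5416547  105.        ]]
hinge [[720.82882868 -29.49993465 110.        ]]
```

```bash
python3 - <<'E'
from h import *
p=[609.79,-44.14,.131]
def P(n):
    c=CP[n];M=np.eye(4)[:3];M[:,:3]=cv2.Rodrigues(c["rvec"])[0];M[:,3]=c["tvec"];return c["mtx"]@M
def tri(t,s):
    t=np.array(t)/4.4+[232,130];s=np.array(s)/4.4+[250,150]
    X=cv2.triangulatePoints(P("top"),P("side"),t.reshape(2,1),s.reshape(2,1));X=(X[:3]/X[3]).ravel()
    d=X-[p[0],p[1],0];c,q=np.cos(p[2]),np.sin(p[2]);return (c*d[0]+q*d[1],-q*d[0]+c*d[1],X[2])
for a in [((598,432),(315,440)),((555,442),(300,412)),((598,432),(300,412)),((635,432),(345,422)),((705,415),(412,515))]: print(a,np.round(tri(*a)))
for b in ([-125,-105,88],[-125,-105,114],[-125,-79,88],[-125,-79,114]): 
    Q=T(p,b);print(b,(proj("top",Q)-[232,130])*4.4,(proj("side",Q)-[250,150])*4.4)
s=sensors.read_state()
for n,a in dict(closeY=p[2],closeX=p[2]+np.pi/2).items():
    print(n,"needed tool y yaw",np.degrees(a))
Rm=R.from_euler('xyz',s["tool_rot"]).as_matrix();print(Rm.round(3),s["eef_pos"])
t=T(p,[-131,-128.8,0])[0]
print("shift tool cm", Rm.T@(np.r_[t[:2],200]-s["eef_pos"])/10)
E
```

```text
((598, 432), (315, 440)) [-131. -109.   93.]
((555, 442), (300, 412)) [-129.  -85.   95.]
((598, 432), (300, 412)) [-135. -104.  118.]
((635, 432), (345, 422)) [-132. -129.  126.]
((705, 415), (412, 515)) [-126. -180.   83.]
[-125, -105, 88] [[585.45205848 429.26016453]] [[324.42002717 435.08447929]]
[-125, -105, 114] [[591.13533036 426.32696241]] [[324.60737357 406.63752549]]
[-125, -79, 88] [[543.62797043 434.9624338 ]] [[295.12716117 410.94115531]]
[-125, -79, 114] [[548.28863636 432.1670828 ]] [[294.83241218 382.45383591]]
closeY needed tool y yaw 7.505747116213785
closeX needed tool y yaw 97.50574711621378
[[-0.907  0.42  -0.001]
 [ 0.42   0.907 -0.002]
 [ 0.    -0.002 -1.   ]] [272.93671531 589.31343614 230.49098689]
shift tool cm [-53.0190768  -61.20556265   3.15178639]
```

```bash
cat >>h.py <<'E'
p=[609.79,-44.14,.131]
def goto(b,yaw):  # box-frame TCP target (mm), desired world angle of tool y (deg); prints rows cm/deg
    s=sensors.read_state();Rm=R.from_euler('xyz',s["tool_rot"]).as_matrix()
    d=(yaw-np.degrees(np.arctan2(Rm[1,1],Rm[0,1]))+90)%180-90
    c,q=np.cos(p[2]),np.sin(p[2]);D=s["eef_pos"]-[p[0],p[1],0]
    print("clk",s["clock"],"eef",s["eef_pos"].round(1),"box",np.round([c*D[0]+q*D[1],-q*D[0]+c*D[1],D[2]],1),"F",s["force"].round(1),"w",round(s["width"],1),s["gripper_force"],"q",s["qpos"].round(2))
    print("shift",(Rm.T@(T(p,b)[0]-s["eef_pos"])/10).round(2),"turn",round(-d,2))
E
python3 -m inch '[[[-2,-2.3,0,-3],[-5,-5.7,0,-8],[-8,-9,0,-13],[-10.6,-12.2,0,-18],[-13.2,-15.3,0,-22],[-15.9,-18.4,0,-26],[-18.5,-21.4,0,-30],[-21.2,-24.5,0,-32]]]' 5
python3 -c "from h import *;goto([-131,-128.8,200],97.5)"
```

```text
clock: 0.77
eef_pos: [362.0, 278.1, 231.2]
tool_rot: [-3.141, -0.0, -3.013]
force: [1.1, -0.3, 0.2]
width: 50.2
gripper_force: 0.0
clk 0.7667 eef [362.  278.1 231.2] box [-203.6  351.8  231.2] F [ 1.1 -0.3  0.2] w 50.2 0.0 q [-0.64  0.36 -0.11  2.03  0.05  0.76  0.92]
shift [ -7.39 -48.04   3.13] turn -0.15
```

```bash
python3 -m inch '[[[-0.6,-4,0,0],[-1.2,-8,0,0],[-1.8,-12,0,0],[-2.4,-16,0,0],[-3,-20,0,0],[-3.6,-24,0,0],[-4.2,-28,0,0],[-4.8,-32,0,0]]]'
python3 -c "from h import *;goto([-132,-128.8,150],97.5)"
```

```text
clock: 1.43
eef_pos: [449.4, -33.4, 231.3]
tool_rot: [3.141, -0.0, -3.017]
force: [0.3, 0.8, -0.2]
width: 50.0
gripper_force: 0.0
clk 1.4333 eef [449.4 -33.4 231.3] box [-157.6   31.6  231.3] F [ 0.3  0.8 -0.2] w 50.0 0.0 q [ 0.03  0.35 -0.03  2.05  0.01  0.75  1.69]
shift [ -2.66 -16.03   8.12] turn -0.35
```

```bash
python3 -m inch '[[[-0.7,-4,1,0],[-1.3,-8,2,0],[-2,-12,3,0],[-2.6,-15,4.5,0],[-2.6,-16,6,0],[-2.6,-16,8,0],[-2.6,-16,8,0],[-2.6,-16,8,0]]]' 4
python3 - <<'E'
from h import *;goto([-132,-128.8,103],97.5)
from cell import get_image
t=cv2.resize(get_image("top")[150:290,290:430],None,fx=4,fy=4,interpolation=cv2.INTER_CUBIC)
cv2.imwrite("pics/t2.png",t)
E
```

```text
clock: 2.1
eef_pos: [494.1, -186.3, 150.4]
tool_rot: [3.14, -0.003, -3.017]
force: [-0.4, 0.7, 0.2]
width: 39.7
gripper_force: 0.0
clk 2.1 eef [ 494.1 -186.3  150.4] box [-133.2 -125.8  150.4] F [-0.4  0.7  0.2] w 39.7 0.0 q [ 0.32  0.57 -0.01  1.94  0.01  0.64  1.99]
shift [-0.14 -0.3   4.74] turn -0.35
```

View pics/t2.png

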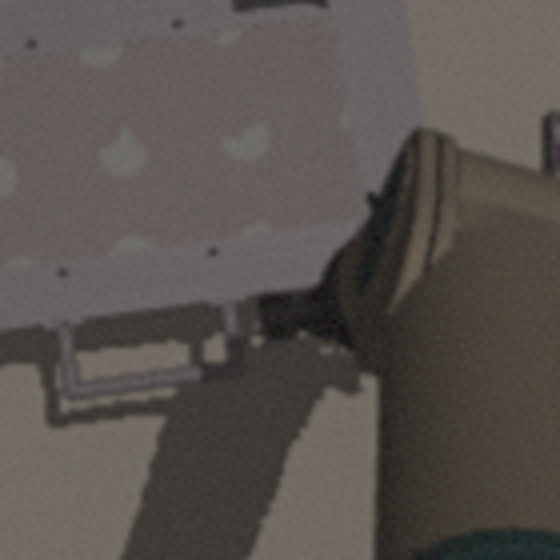

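The picture shows the wrist covering the knob, with the box lid and handle undisturbed (bar around pixels (70,390)–(235,370) in the crop). The gripper sits where it was calculated, so I'll go down next.

```bash
python3 -m inch '[[[-0.1,-0.3,1,0],[-0.1,-0.3,2,0],[-0.1,-0.3,3,0],[-0.1,-0.3,4,0],[-0.1,-0.3,4.7,0],[-0.1,-0.3,4.7,0]]]'
python3 -m inch '[[[0,0,0,0],[0,0,0,0],[0,0,0,0],[0,0,0,0]]]' 1
python3 -c "from h import *;goto([-131,-163,103],97.5)"
```

```text
clock: 2.65
eef_pos: [495.3, -189.1, 102.4]
tool_rot: [3.14, -0.003, -3.017]
force: [0.4, -0.1, -0.2]
width: 40.2
gripper_force: 0.0
clock: 2.98
eef_pos: [496.7, -189.7, 104.6]
tool_rot: [-3.141, 0.001, -3.017]
force: [-0.2, 0.0, -0.3]
width: 14.0
gripper_force: 58.5
clk 2.9833 eef [ 496.7 -189.7  104.6] box [-131.1 -129.6  104.6] F [-0.2  0.  -0.3] w 14.0 58.46577286720276 q [ 0.32  0.64 -0.01  1.96  0.01  0.54  2.  ]
shift [-0.03 -3.34  0.16] turn -0.35
```

```bash
python3 -m inch '[[[0,-0.5,0,0],[0,-1,0,0],[0,-1.5,0,0],[0,-2,0,0],[0,-2.5,0,0],[0,-3,0,0],[0,-3.3,0,0],[0,-3.3,0,0]]]'
python3 -m inch '[[[0,0,0,0],[0,0,0,0],[0,0,0,0]]]'
python3 -c "from h import *;goto([-131,-163,103],97.5)"
```

```text
clock: 3.65
eef_pos: [501.3, -223.2, 104.6]
tool_rot: [-3.141, 0.001, -3.018]
force: [1.5, 2.2, 4.4]
width: 13.8
gripper_force: 59.0
clock: 3.9
eef_pos: [501.4, -223.1, 104.6]
tool_rot: [-3.14, 0.001, -3.017]
force: [2.0, -0.7, 3.5]
width: 13.5
gripper_force: 59.0
clk 3.9 eef [ 501.4 -223.1  104.6] box [-130.9 -163.3  104.6] F [ 2.  -0.7  3.5] w 13.5 59.0336537361145 q [ 0.38  0.66 -0.02  1.92  0.02  0.56  2.04]
shift [0.01 0.03 0.16] turn -0.37
```

```bash
python3 -m inch '[[[0,0,0,0],[0,0,0,0],[0,0,0,0],[0,0,-2,0],[0,0,-4,0],[0,0,-6,0],[0,0,-8,0],[0,0,-8,0]]]' 4
python3 -c "from h import *;goto([-156,0,184],97.5)"
```

```text
clock: 4.57
eef_pos: [502.2, -223.6, 187.5]
tool_rot: [-3.139, 0.005, -3.017]
force: [1.5, 0.2, -0.0]
width: 39.7
gripper_force: 0.0
clk 4.5667 eef [ 502.2 -223.6  187.5] box [-130.1 -163.9  187.5] F [ 1.5  0.2 -0. ] w 39.7 0.0 q [ 0.38  0.54 -0.02  1.85  0.01  0.75  2.05]
shift [ 2.7  16.37  0.29] turn -0.38
```

```bash
python3 -m inch '[[[0.3,2,0,7],[0.7,4,0,14],[1,6.2,0,21],[1.4,8.4,0,28],[1.7,10.6,0,35],[2.1,12.8,0,42],[2.4,15,0,49],[2.7,16.4,0,56]]]'
python3 -m inch '[[[0,0,0,7],[0,0,0,14],[0,0,0,21],[0,0,0,28],[0,0,0,33.6],[0,0,0,33.6],[0,0,0,33.6]]]'
python3 - <<'E'
from h import *;goto([-156,0,184],7.5)
from cell import get_image
a=get_image("top")[170:280,280:420];b=get_image("side")[150:285,250:415]
a=cv2.resize(a,None,fx=3,fy=3,interpolation=cv2.INTER_CUBIC);b=cv2.resize(b,(int(165*330/135),330),interpolation=cv2.INTER_CUBIC)
cv2.imwrite("pics/t3.png",cv2.convertScaleAbs(cv2.resize(np.hstack([a,b]) if a.shape[0]==330 else b,(800,320)),alpha=1.5))
E
```

```text
clock: 5.23
eef_pos: [451.9, -61.0, 183.5]
tool_rot: [-3.14, -0.002, 2.285]
force: [-1.1, -0.3, -0.4]
width: 39.8
gripper_force: 0.0
clock: 5.82
eef_pos: [452.8, -63.1, 183.7]
tool_rot: [-3.14, 0.0, 1.705]
force: [0.0, -0.5, 0.7]
width: 40.1
gripper_force: 0.0
clk 5.8167 eef [452.8 -63.1 183.7] box [-158.1    1.7  183.7] F [ 0.  -0.5  0.7] w 40.1 0.0 q [-0.24  0.47  0.45  2.1  -0.33  0.65  0.56]
shift [-0.17  0.21 -0.03] turn 0.21
```

View pics/t3.png

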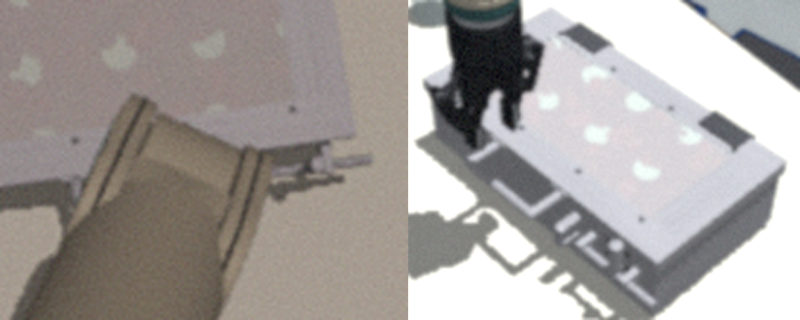

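```bash
python3 -c "
from h import *
for k in (28,32,36): Q=T(p,[-131,-127-k,127]);print(k,proj('side',Q),proj('top',Q),'seen side 337.9,253.3 top 389.7,221.5')"
python3 -m inch '[[[-0.1,0.1,2,0],[-0.2,0.2,4,0.2],[-0.2,0.2,6,0.2],[-0.2,0.2,8,0.2],[-0.2,0.2,9.5,0.2],[-0.2,0.2,9.9,0.2],[-0.2,0.2,9.9,0.2]]]'
python3 -m inch '[[[0,0,0,0],[0,0,0,0],[0,0,0,0],[0,0,0,0],[0,0,0,0]]]' 0.5
python3 -c "from h import *;goto([-156,0,86],7.5)"
```

```text
28 [[335.71198975 251.34463479]] [[386.30268649 226.24735603]] seen side 337.9,253.3 top 389.7,221.5
32 [[336.8311101  252.25204897]] [[387.81494992 226.04099567]] seen side 337.9,253.3 top 389.7,221.5
36 [[337.95476006 253.1631359 ]] [[389.32687115 225.83468202]] seen side 337.9,253.3 top 389.7,221.5
clock: 6.5
eef_pos: [454.8, -64.9, 84.4]
tool_rot: [-3.139, -0.001, 1.699]
force: [0.2, 0.1, 0.2]
width: 39.8
gripper_force: 0.0
clock: 6.92
eef_pos: [453.7, -65.2, 86.1]
tool_rot: [-3.139, -0.001, 1.699]
force: [-4.8, -2.0, 3.4]
width: 10.0
gripper_force: 58.4
clk 6.9167 eef [453.7 -65.2  86.1] box [-157.5   -0.5   86.1] F [-4.8 -2.   3.4] w 10.0 58.41723024845123 q [-0.12  0.64  0.3   2.17 -0.46  0.4   0.68]
shift [0.05 0.15 0.01] turn -0.15
```

```bash
python3 - <<'E'
import numpy as np
f=lambda d:np.array([268-268.05*np.cos(np.radians(d-1.07)),-(268.05*np.sin(np.radians(d-1.07))+5)])/10
for c in ([0,.5,2,4,6,8,10,12,14],[14,16,18,20,22,24,26,28,30],[30,32,34,36,38,40,42,44,46],[46,48,50,52,54,56,58,59.3,60]):
    print(c,[list((f(d)-f(c[0])).round(2)) for d in c[1:]])
E
```

```text
[0, 0.5, 2, 4, 6, 8, 10, 12, 14] [[np.float64(-0.0), np.float64(-0.23)], [np.float64(-0.0), np.float64(-0.94)], [np.float64(0.03), np.float64(-1.87)], [np.float64(0.09), np.float64(-2.8)], [np.float64(0.19), np.float64(-3.73)], [np.float64(0.32), np.float64(-4.66)], [np.float64(0.48), np.float64(-5.58)], [np.float64(0.67), np.float64(-6.5)]]
[14, 16, 18, 20, 22, 24, 26, 28, 30] [[np.float64(0.23), np.float64(-0.91)], [np.float64(0.48), np.float64(-1.81)], [np.float64(0.77), np.float64(-2.7)], [np.float64(1.09), np.float64(-3.58)], [np.float64(1.44), np.float64(-4.45)], [np.float64(1.82), np.float64(-5.3)], [np.float64(2.23), np.float64(-6.14)], [np.float64(2.67), np.float64(-6.97)]]
[30, 32, 34, 36, 38, 40, 42, 44, 46] [[np.float64(0.47), np.float64(-0.81)], [np.float64(0.96), np.float64(-1.6)], [np.float64(1.48), np.float64(-2.38)], [np.float64(2.03), np.float64(-3.14)], [np.float64(2.61), np.float64(-3.88)], [np.float64(3.21), np.float64(-4.59)], [np.float64(3.83), np.float64(-5.29)], [np.float64(4.48), np.float64(-5.96)]]
[46, 48, 50, 52, 54, 56, 58, 59.3, 60] [[np.float64(0.67), np.float64(-0.65)], [np.float64(1.37), np.float64(-1.28)], [np.float64(2.08), np.float64(-1.88)], [np.float64(2.82), np.float64(-2.46)], [np.float64(3.58), np.float64(-3.01)], [np.float64(4.35), np.float64(-3.53)], [np.float64(4.86), np.float64(-3.86)], [np.float64(5.14), np.float64(-4.03)]]
```

```bash
python3 -m inch '[[[0,0,-0.23,0],[0,0,-0.94,0],[0,0.03,-1.87,0],[0,0.09,-2.8,0],[0,0.19,-3.73,0],[0,0.32,-4.66,0],[0,0.48,-5.58,0],[0,0.67,-6.5,0]]]'
python3 -c "from h import *;goto([-149.5,0,151],7.5)"
```

```text
clock: 7.58
eef_pos: [460.0, -64.4, 151.0]
tool_rot: [-3.138, -0.0, 1.699]
force: [-4.4, -3.3, -3.7]
width: 10.1
gripper_force: 58.3
clk 7.5833 eef [460.  -64.4 151. ] box [-151.1   -0.5  151. ] F [-4.4 -3.3 -3.7] w 10.1 58.31456959247589 q [-0.21  0.53  0.41  2.11 -0.38  0.58  0.6 ]
shift [0.05 0.16 0.  ] turn -0.15
```

Forces are small and the bar is following the arc, so I'll continue along it.

```bash
python3 -m inch '[[[0,0.23,-0.91,0],[0,0.48,-1.81,0],[0,0.77,-2.7,0],[0,1.09,-3.58,0],[0,1.44,-4.45,0],[0,1.82,-5.3,0],[0,2.23,-6.14,0],[0,2.67,-6.97,0]]]'
python3 -c "from h import *;goto([-122.8,0,220.7],7.5)"
```

```text
clock: 8.25
eef_pos: [485.1, -60.8, 220.6]
tool_rot: [-3.135, -0.001, 1.699]
force: [-7.2, -2.2, -1.6]
width: 9.9
gripper_force: 58.3
clk 8.25 eef [485.1 -60.8 220.6] box [-1.257e+02 -2.000e-01  2.206e+02] F [-7.2 -2.2 -1.6] w 9.9 58.34564208984375 q [-0.28  0.46  0.49  1.97 -0.29  0.79  0.51]
shift [ 0.02  0.29 -0.02] turn -0.15
```

```bash
python3 -m inch '[[[0,0.47,-0.81,0],[0,0.96,-1.6,0],[0,1.48,-2.38,0],[0,2.03,-3.14,0],[0,2.61,-3.88,0],[0,3.21,-4.59,0],[0,3.83,-5.29,0],[0,4.48,-5.96,0]]]'
python3 -c "from h import *;goto([-78,0,280.3],7.5)"
```

```text
clock: 8.92
eef_pos: [527.2, -54.9, 280.4]
tool_rot: [-3.13, -0.003, 1.699]
force: [-16.3, -0.6, 10.7]
width: 9.6
gripper_force: 58.8
clk 8.9167 eef [527.2 -54.9 280.4] box [-8.320e+01  1.000e-01  2.804e+02] F [-16.3  -0.6  10.7] w 9.6 58.833374977111816 q [-0.3   0.45  0.52  1.79 -0.26  0.99  0.45]
shift [-0.01  0.53  0.01] turn -0.17
```

```bash
python3 -m inch '[[[0,0.6,-0.7,0],[0,1.25,-1.38,0],[0,1.95,-2.03,0],[0,2.65,-2.65,0],[0,3.4,-3.23,0],[0,4.15,-3.78,0],[0,4.65,-4.13,0],[0,4.9,-4.3,0]]]'
python3 -m inch '[[[0,0,0,0],[0,0,0,0],[0,0,0,0]]]'
python3 - <<'E'
from h import *;goto([-156+129.7,0,86.1+234.7],7.5)
from cell import get_image
a=get_image("side")[80:305,200:460]
cv2.imwrite("pics/s4.png",cv2.convertScaleAbs(cv2.resize(a,None,fx=2.6,fy=2.6,interpolation=cv2.INTER_CUBIC),alpha=1.4))
E
```

```text
clock: 9.58
eef_pos: [580.2, -47.6, 325.2]
tool_rot: [-3.14, -0.002, 1.7]
force: [-8.2, 2.2, 7.5]
width: 10.0
gripper_force: 58.5
clock: 9.83
eef_pos: [579.8, -47.6, 324.9]
tool_rot: [-3.139, -0.002, 1.7]
force: [-8.2, 0.7, 8.5]
width: 9.8
gripper_force: 58.7
clk 9.8333 eef [579.8 -47.6 324.9] box [-30.2   0.5 324.9] F [-8.2  0.7  8.5] w 9.8 58.66994798183441 q [-0.3   0.48  0.52  1.59 -0.26  1.14  0.41]
shift [-0.05  0.39  0.41] turn -0.1
```

View pics/s4.png

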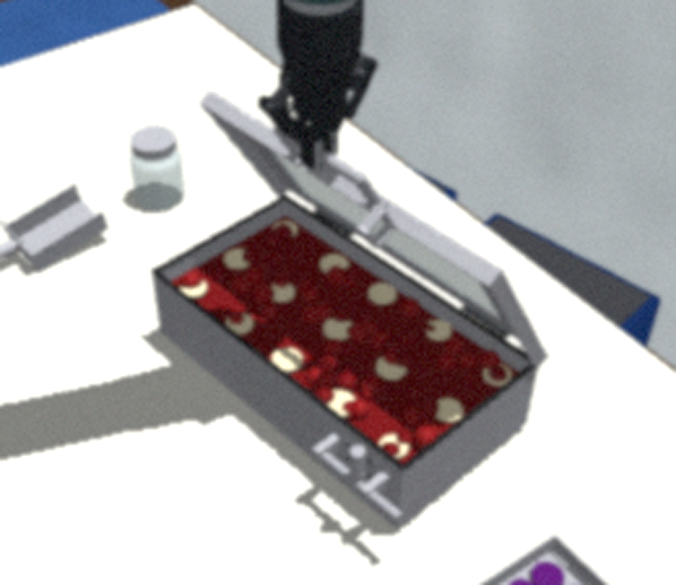

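```bash
python3 - <<'E'
from h import *
for d in (54,57,60,63,66):
    a=np.radians(d);x,z=-223,4;X=112+x*np.cos(a)+z*-np.sin(a);Z=110-x*np.sin(a)+z*np.cos(a)
    print(d,((proj("side",T(p,[[X,202,Z],[X,-202,Z]]))-[200,80])*2.6).round(1).tolist(),"seen (207,97),(497,275)")
E
python3 -m inch '[[[0,0,0,0],[0,0,0,0],[0,0,0,0],[0,0,0,0]]]'
```

```text
54 [[197.2, 106.4], [482.5, 290.4]] seen (207,97),(497,275)
57 [[203.7, 98.0], [490.3, 280.1]] seen (207,97),(497,275)
60 [[210.4, 89.9], [498.3, 270.1]] seen (207,97),(497,275)
63 [[217.4, 82.1], [506.5, 260.3]] seen (207,97),(497,275)
66 [[224.6, 74.7], [514.7, 251.0]] seen (207,97),(497,275)
clock: 10.22
eef_pos: [579.7, -47.6, 324.9]
tool_rot: [-3.139, -0.002, 1.7]
force: [-8.7, 0.8, 7.9]
width: 9.7
gripper_force: 58.7
```

The picture shows the lid open and held by its bar. Its corners at pixels (207,97) and (497,275) fit about 59°. The knob is still back, at (357,452), and the jar and scoop have not moved. The arm is holding still, so I'll hand the job in.

```bash
python3 -c "from cell import order;print(order.finish_job())"
```

```text
the job is handed in; nothing more can be done
None
```

I drew the bolt back about 36 mm and handed the job in with the lid held still in the gripper at about 59°; the jar and scoop looked unmoved, the tray was mostly outside my last picture, and no verdict came back.

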